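Find the high spot of a bent pasta roller

TASK

This pasta-machine roller runs out of true and lies in the V-blocks of a test stand. Lower the dial gauge until its sprung plunger bears on the barrel with the pointer half way round the dial (opposite its rest mark) and let go of it, then crank the roller gently through one whole turn under the plunger, starting over the top towards the wall, with so light a hand that it is neither lifted nor pressed hard in the V-blocks and without driving the pointer to its end. Watch the pointer, then turn on to where the barrel stands highest and leave the roller there, seated in its V-blocks with its high spot under the plunger, the gauge still down and the things around undisturbed.

Things in the scene. Friction and masses are not known exactly. Their poses are not given: they have to be found in the camera images.
- stand: Fixed test stand: grey base 135 x 182 x 10 mm, two polished 90 degree V-blocks 14 mm thick at y = -72 and +72 mm, round column, 210 mm high, at x = +62 mm. Pressing the roller into the V-blocks with over about 8 N is forcing it. Origin on the worktop under the middle of the roller's axis, which lies at z = 80 mm along y. x points to the wall, y left along the roller, z up.
- carriage: Dial gauge head, sliding up and down the column (9 N friction, stays where left; 64 mm of travel down from its top place, where its origin is 190 mm over the worktop). Origin at the centre of the dial (27 mm radius, 18 mm thick, facing the robot's right and up), straight over the roller's middle. A sprung plunger sticks out below. Axes as the stand's.
- tab (a point): Centre of the black grip tab on top of the dial gauge: 26 mm along x, 14 mm thick along y, 26 mm high (25 to 50 mm above the dial's centre), to be taken from above with the fingers closing along the stand's y. Axes as the stand's.
- plunger: The gauge's plunger: 6 mm rod with a ball tip of 5 mm radius; origin at the lowest point of the tip, 72 mm under the dial's centre when free. It springs up by 20 mm at most, pushing with about 1 N at first and 4 N at the end.
- pointer (a joint): Dial pointer, rad: 0 with the plunger free (pointer at the dial's top), growing clockwise by 0.3 rad per mm that the plunger is pushed in; half way is 3.0, the end of travel 6.0.
- roller: Loose steel roller, 0.9 kg, crank at its -y end. 10 mm radius journals lie in the V-blocks (2 to 3 mm end play), whose friction holds it at any angle. Barrel: 124 mm long, 20 mm radius, centred about 4.5 mm off the journals' axis in a direction that is unknown, fixed to the crank, new every time. Origin mid-axis; y along the axis, z from axis to crank grip, straight up at the start.
- crank_grip (a point): Where to take the crank's freely turning black sleeve: 7 mm radius, parallel to the roller's axis, 30 mm off it, y = -99 to -149 mm in the roller's frame; this point at y = -130. Taken from above, fingers closing along the stand's x; can be led round the full circle with the gripper pointing down. Roller's axes.
- salt_shaker: Salt shaker, 44 x 44 x 90 mm, standing left of the stand; origin under its foot. Leave it alone.
- spice_jar: Spice jar, 40 x 40 x 101 mm, left of the stand; origin under its foot. Leave it alone.
- mug: White mug, 83 x 116 x 94 mm, farther left; origin under its foot. Leave it alone.

How it is judged:
By the outcome, as a careful person would: the job done as asked, in the order asked, and still so for the second after the job is handed in, with the robot touching nothing.
It also fails if it takes over 70 s, if anything falls off the work surface, if the arm or the gripper's body presses on something with over 40 N, if the wrist force passes 120 N, or if a joint passes its speed limit or range.

ROBOT

A 6-joint arm with a two-finger parallel gripper is mounted at the origin on a cart in front of the work surface, level with it; the furniture and walls round the work are solid. World frame = base frame: x ahead of the robot, y to its left, z up, the work surface at z = 0. Lengths are in m, angles in rad, forces in N, time in s.
With the tool pointing down it reaches from about 0.3 to 0.775 m from the base axis. Payload 14.6 kg.
Tool frame: the origin (TCP) lies at the very end of the fingers, on their centre line; the grasp point (between the pads) lies 19 mm behind it; z points along the fingers, y is the line along which they close (so a half turn about z gives the same grasp; the last joint's range is limited). The gripper opens to 94 mm and grips with 3 to 60 N. Pads are 16 mm wide; open, the fingers measure 119 mm over their backs; the gripper's body (75 mm by 177 mm) begins 78 mm behind the grasp point.
Start: joints at [1.273, 0.3, 1.521, -0, 1.321, -0.067], TCP at [0.126, 0.535, 0.205] pointing down, gripper open.
Joint ranges: [-3.03, 3.03], [-0.79, 2.21], [0.23, 2.52], [-1.04, 4.18], [0, 3.07], [-2.55, 2.55]. Speed limits (rad/s): [2.22, 2.22, 2.57, 3.14, 3.14, 3.14].

INTERFACE

Orientations are given as [roll, pitch, yaw] about the fixed x, y, z axes, in that order (R = Rz(yaw) Ry(pitch) Rx(roll)).
In Python, from station import ctrl, cams gives the robot as it stands. The module is installed in compiled form; this text tells all that it offers.
- The arm moves only by the tool arm_command, never from a script. Its argument "plan" is a list that holds one entry, the list of rows, each a list of 7 numbers: the shift along the tool's x, y, z in mm, then the turn, a rotation vector about the tool's x, y, z in rad, then the closure, from -1 (fully open) to 1 (shut). A call has 1 to 12 rows; each row is the pose to reach, as a shift and turn from the pose commanded when the call began, along the tool's axes at that moment; what a row does not reach only later rows make up. A row lasts 1/10 s, in which the tool goes at most 50 mm and 8.59 degrees, less where a joint would pass 70% of its speed; a pose out of reach is approached as far as the arm can. A call with a gripper value outside its range is refused whole. The fingers move at their own pace and stop on an object; "squeeze" is the grip in N (left out, the last holds). Time passes only in rows, so rows that repeat a pose let the fingers close. It gives the time, the measured TCP pose, the force, the opening and the grip force at its end, in the units of the state.
- ctrl.get_obs(): the state, without advancing time (a new reading comes with each control period).
- cams.camera(name): name is "scene" or "top"; returns (picture, depth): 480x640x3 uint8, blue, green, red; 480x640 float32, m along the optical axis (not along the pixel's ray), 0 where there is no reading.
- cams.camera_info(name): a dict with "fx", "fy", "cx", "cy" (pixels), "world_to_cam" (4x4, takes a point from world to camera coordinates). Camera axes: x right, y down, z forward; pixel columns grow to the right and rows downward; lengths in m; the calibration is good to about 2 mm. A picture is of the moment at which its call begins. camera_info takes no time and is no camera call.
- ctrl.hand_in(): hands the job in; it is judged then, once.
The state is a dict: "time_s": time; "qpos": joint angles; "joint_vel": joint speeds; "tau": joint torques, N m; "ee_pos": TCP position; "eef_rot": TCP orientation; "force": force on the tool from outside, world axes, zero at the start; "moment": the same for the moment, N m; "grip_width": finger opening in m; "grip_force": force on a finger pad.
Only numpy, scipy, OpenCV 4.12 (cv2) and the standard library are available. Lean on these libraries where they do the work, as an engineer would, in place of code of your own. Each camera call takes 0.05 s, during which the arm holds its last target. There are 200 camera calls.

## Working session

There is one attempt and no reset: what is moved stays moved. The work goes in short steps, Python scripts to look and compute and a tool call to move; the robot and the scene stay as the last step left them, time stands still between calls to the robot, and variables do not carry over. Pictures are saved under pics/ and viewed, at most 10 in all, crops included, and the job is handed in when it is done.

Besides the shell and the picture viewer there is one more tool, called after "Request:" by a JSON object that holds its "api" and its "payload", one argument or row to a line. arm_command: Moves the arm, as the interface text tells. Its arguments: {"type":"object","properties":{"plan":{"type":"array"},"squeeze":{"type":"number"}},"required":["plan"]}

```bash
mkdir -p pics; cat > h.py <<'E'
import numpy as np, cv2
from station import ctrl, cams
def save(n,f):
    p,d=cams.camera(n); cv2.imwrite('pics/'+f+'.png',p); np.save('pics/'+f+'.npy',d); return p,d
def world(n,u,v,z):
    i=cams.camera_info(n); T=np.linalg.inv(i['world_to_cam'])
    return (T@np.array([(u-i['cx'])*z/i['fx'],(v-i['cy'])*z/i['fy'],z,1]))[:3]
def ray(n,u,v,Z):
    o=world(n,u,v,0);p=world(n,u,v,1);return o+(p-o)*(Z-o[2])/(p[2]-o[2])
def proj(n,P):
    i=cams.camera_info(n);c=i['world_to_cam']@np.r_[P,1]
    return i['fx']*c[0]/c[2]+i['cx'],i['fy']*c[1]/c[2]+i['cy'],c[2]
E
python3 - <<'E'
from h import *
for n in('scene','top'):
    save(n,n+'0');i=cams.camera_info(n);print(n,i['fx'],world(n,i['cx'],i['cy'],0),world(n,i['cx'],i['cy'],1))
o=ctrl.get_obs();print(o['time_s'],o['ee_pos'],o['eef_rot'],o['force'],o['grip_width'])
E
```

```text
scene 502.5792722004342 [-0.11726953 -0.39636182  1.03233149] [0.38384981 0.04959045 0.2907076 ]
top 583.1230156989717 [0.21752199 0.1708136  1.36919063] [0.40587376 0.16697011 0.38709652]
0.1 [0.12573037 0.53520547 0.20495261] [-3.14057795e+00 -4.52104843e-05  2.91086413e+00] [ 0.12676545  0.4813317  -0.21501893] 0.09404072940573847
```

View pics/scene0.png

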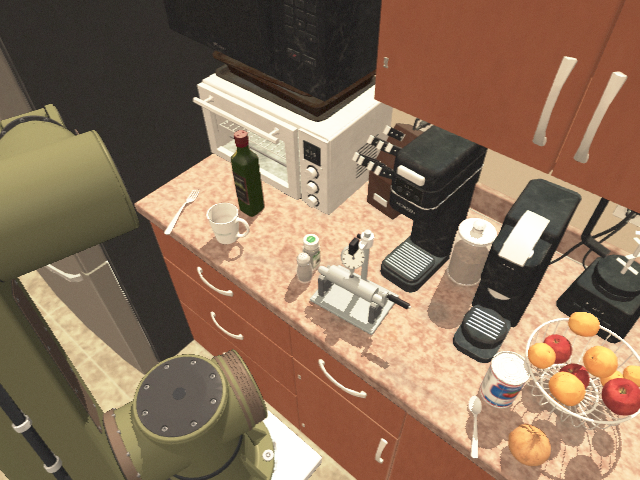

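View pics/top0.png

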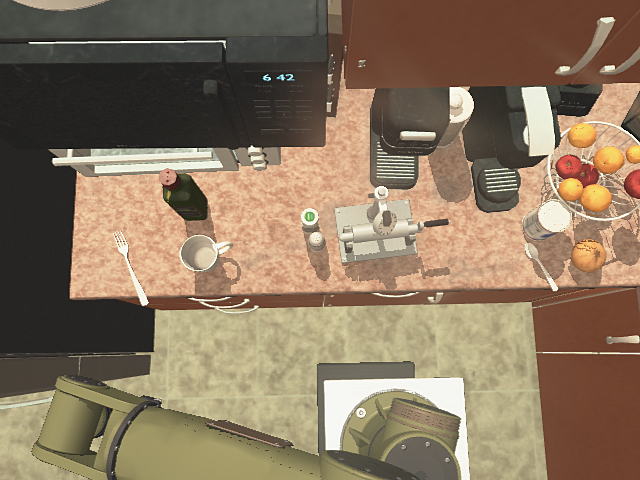

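The scene view shows the stand at about (355,290) with the crank to the right at (398,300) and the dial at (353,258). The top view shows the base plate corners near (334,207), (407,200), (417,257) and (343,265). I'll measure them next.

```bash
python3 - <<'E'
from h import *
p=cv2.imread('pics/top0.png');d=np.load('pics/top0.npy');s=cv2.imread('pics/scene0.png')
U,V=np.meshgrid(np.arange(640),np.arange(480))
i=cams.camera_info('top');T=np.linalg.inv(i['world_to_cam'])
P=np.stack([(U-i['cx'])*d/i['fx'],(V-i['cy'])*d/i['fy'],d,np.ones_like(d)],-1)@T.T
hsv=cv2.cvtColor(p,cv2.COLOR_BGR2HSV)
roi=(U>325)&(U<425)&(V>180)&(V<275)
m=roi&(hsv[...,1]<50)&(P[...,2]<.02)&(P[...,2]>.003)
pts=P[m][:,:2].astype(np.float32);r=cv2.minAreaRect(pts*1000);print('base',m.sum(),r,cv2.boxPoints(r))
# column/top things
for lo,hi in((.06,.075),(.075,.09),(.09,.11),(.2,.215),(.215,.26)):
    q=roi&(P[...,2]>lo)&(P[...,2]<hi);print(lo,hi,q.sum(),P[q][:,:3].mean(0) if q.any() else '')
k=(U>415)&(U<460)&(V>205)&(V<240)&(p.max(2)<70)
print('grip',k.sum());q=P[k];print(q.min(0),q.max(0),q.mean(0))
a=cv2.resize(p[175:275,325:455],None,fx=4,fy=4,interpolation=2)
b=cv2.resize(s[225:335,300:415],None,fx=4,fy=4,interpolation=2)
c=np.zeros((440,980,3),np.uint8);c[:400,:520]=a;c[:440,520:980]=b
cv2.imwrite('pics/c0.png',cv2.resize(c,(784,352)))
E
```

```text
base 2308 ((515.2288208007812, 26.41515350341797), (174.1290740966797, 192.0411376953125), 5.0354766845703125) [[420.07233  114.423256]
 [436.92828  -76.8767  ]
 [610.3853   -61.59295 ]
 [593.52936  129.707   ]]
0.06 0.075 58 [0.47778085 0.03308748 0.0707192 ]
0.075 0.09 456 [0.47319346 0.03149836 0.08354817]
0.09 0.11 665 [0.47729752 0.02975491 0.09766369]
0.2 0.215 133 [0.5007848  0.03669948 0.20580458]
0.215 0.26 107 [0.47675422 0.02828694 0.22873601]
grip 25
[ 0.21752199 -0.11856202  0.1076812   1.        ] [0.49719421 0.1708136  1.36919063 1.        ] [ 0.47348259 -0.08680812  0.16274318  1.        ]
```

View pics/c0.png

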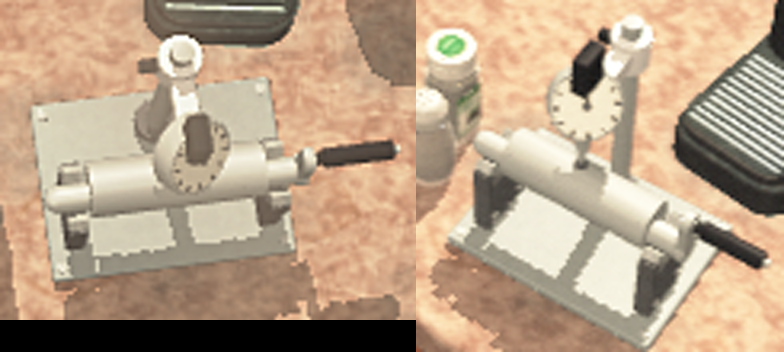

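The composite shows the tab (top view, crop about (199,138)) and the crank sleeve (crop (320,155)–(397,150)). The base corners sit at crop (33,108), (270,78), (297,250) and (55,281). The pointer is at rest, at the top of the dial.

```bash
python3 - <<'E'
from h import *
c=[(33,108),(270,78),(297,250),(55,281)]
W=np.array([ray('top',325+u/3.2,175+v/3.2,.010) for u,v in c]);print('corners',W.round(4),'ctr',W.mean(0))
e=[W[1]-W[0],W[2]-W[3]];print('yaw y-axis',[np.degrees(np.arctan2(x[0],-x[1])) for x in e],[np.linalg.norm(x) for x in e])
e=[W[0]-W[3],W[1]-W[2]];print('yaw x',[np.degrees(np.arctan2(x[1],x[0])) for x in e],[np.linalg.norm(x) for x in e])
print('col',ray('top',325+180/3.2,175+47/3.2,.21))
def tri(a,b):
    A=[];
    o1,o2=world('top',*a,0),world('scene',*b,0);d1=world('top',*a,1)-o1;d2=world('scene',*b,1)-o2
    t=np.linalg.lstsq(np.c_[d1,-d2],o2-o1,rcond=None)[0];p,q=o1+t[0]*d1,o2+t[1]*d2;return (p+q)/2,np.linalg.norm(p-q)
U,V=np.meshgrid(np.arange(640),np.arange(480))
def dark(n,x0,x1,y0,y1,th):
    p=cv2.imread(f'pics/{n}0.png');m=((p.max(2)<th)&(U>x0)&(U<x1)&(V>y0)&(V<y1)).astype(np.uint8)
    k,l,s,ce=cv2.connectedComponentsWithStats(m);j=1+np.argmax(s[1:,4]);yy,xx=np.nonzero(l==j);P=np.c_[xx,yy].astype(float);
    r=cv2.minAreaRect(P.astype(np.float32));v=cv2.fitLine(P.astype(np.float32),2,0,.1,.1).ravel()[:2]
    v=v*np.sign(v[0]);a=(P-P.mean(0))@v;print(n,s[j],ce[j].round(1));return P.mean(0)+v*a.min(),P.mean(0)+v*a.max(),ce[j]
gt=dark('top',420,455,210,235,80);gs=dark('scene',383,412,285,312,80)
for k in range(3): print('grip',gt[k],gs[k],tri(gt[k],gs[k]))
tt=dark('top',381,394,205,228,110);ts=dark('scene',343,362,230,260,60)
print('tab',tt,ts,tri(tt[2],ts[2]))
E
```

```text
corners [[ 0.55    0.1232  0.01  ]
 [ 0.5691 -0.0555  0.01  ]
 [ 0.4379 -0.0686  0.01  ]
 [ 0.4188  0.1107  0.01  ]] ctr [0.49396458 0.02743275 0.01      ]
yaw y-axis [np.float64(6.107358022409382), np.float64(6.064634937698756)] [np.float64(0.1796856186780887), np.float64(0.1802795240810241)]
yaw x [np.float64(5.441970623708775), np.float64(5.70051787231206)] [np.float64(0.13181091400681613), np.float64(0.13193977880283134)]
col [0.53926318 0.03457007 0.21      ]
top [424 219  24   8  58] [437.7 223.5]
scene [387 295  22  14  93] [397.3 301.5]
grip [424.24357654 226.21540243] [387.14896724 295.73752137] (array([ 0.48260353, -0.06937915,  0.11190646]), np.float64(0.0038249645115963475))
grip [447.12616552 221.62954172] [406.99835827 307.00289359] (array([ 0.49109597, -0.12015241,  0.10673866]), np.float64(0.000711684155234425))
grip [437.70689655 223.51724138] [397.31182796 301.50537634] (array([ 0.48572515, -0.09749073,  0.11308104]), np.float64(0.001236375733589456))
top [383 213   1  10  10] [383.  217.5]
scene [349 241   9  14  79] [352.8 248.3]
tab (array([382.9999998, 222.       ]), array([383.0000002, 213.       ]), array([383. , 217.5])) (array([349.25567312, 253.18619123]), array([357.73849696, 241.53780342]), array([352.84810127, 248.25316456])) (array([0.48367914, 0.03173053, 0.19926629]), np.float64(0.0016686255804521267))
```

```bash
cat >> h.py <<'E'
from scipy.spatial.transform import Rotation as Ro
O=np.array([.477,.028,0]);YAW=np.radians(5.9);S=Ro.from_euler('z',YAW)
def st(p): return O+S.apply(p)          # stand -> world
def rel(pw,yaw):                        # world TCP target -> row shift/turn
    o=ctrl.get_obs();R=Ro.from_euler('xyz',o['eef_rot'])
    t=Ro.from_euler('xyz',[np.pi,0,yaw])
    return (R.inv().apply(pw-o['ee_pos'])*1000).round(1),(R.inv()*t).as_rotvec().round(3)
E
python3 - <<'E'
from h import *
for z in(.30,.212): print(rel(st([0,0,z]),np.pi+YAW))
i=np.load('pics/top0.npy')
for u,v in((440,150),(440,190),(465,170),(490,190),(520,100)): print((u,v),world('top',u,v,i[v,u]).round(3))
E
```

```text
(array([-457.9, -413.5,  -94.6]), array([-0.001, -0.   , -0.334]))
(array([-458. , -413.4,   -6.6]), array([-0.001, -0.   , -0.334]))
(440, 150) [ 0.694 -0.138  0.004]
(440, 190) [ 0.593 -0.132  0.003]
(465, 170) [ 0.643 -0.197 -0.001]
(490, 190) [ 0.576 -0.238  0.054]
(520, 100) [ 0.683 -0.229  0.314]
```

Request:
{"api": "arm_command", "payload": {
  "plan": [
    [[0,0,-50,0,0,0,-1],[-30,-25,-95,0,0,-0.1,-1],[-457.9,-413.5,-95,0,0,-0.334,-0.4],[-457.9,-413.5,-95,0,0,-0.334,-0.4],[-457.9,-413.5,-95,0,0,-0.334,-0.4],[-457.9,-413.5,-95,0,0,-0.334,-0.4],[-457.9,-413.5,-95,0,0,-0.334,-0.4],[-457.9,-413.5,-95,0,0,-0.334,-0.4],[-457.9,-413.5,-95,0,0,-0.334,-0.4],[-457.9,-413.5,-95,0,0,-0.334,-0.4],[-457.9,-413.5,-95,0,0,-0.334,-0.4],[-457.9,-413.5,-95,0,0,-0.334,-0.4]]
  ],
  "squeeze": 25
}}

```text
time_s: 1.3
ee_pos: [0.4284, 0.0975, 0.2994]
eef_rot: [3.142, 0.0, -3.039]
force: [0.2, 0.2, -0.0]
grip_width: 0.0661
grip_force: 0.0
```

Request:
{"api": "arm_command", "payload": {
  "plan": [
    [[0,0,0,0,0,0,-0.4]]
  ]
}}

```text
time_s: 1.4
ee_pos: [0.4297, 0.0955, 0.2988]
eef_rot: [-3.141, -0.001, -3.044]
force: [-1.0, 0.2, 0.6]
grip_width: 0.0662
grip_force: 0.0
```

```bash
python3 - <<'E'
from h import *
o=ctrl.get_obs();print(o['time_s'],o['ee_pos'],o['eef_rot'],o['force'],o['grip_width'])
print(rel(st([0,0,.3]),np.pi+YAW),rel(st([0,0,.212]),np.pi+YAW))
E
```

```text
1.4 [0.42966667 0.09548201 0.29875761] [-3.14083027e+00 -1.07180154e-03 -3.04398169e+00] [-1.03516365  0.2112557   0.64507197] 0.0662402920413464
(array([-40.5, -71.8,  -1.2]), array([-0.001, -0.001, -0.005])) (array([-40.6, -71.7,  86.8]), array([-0.001, -0.001, -0.005]))
```

Request:
{"api": "arm_command", "payload": {
  "plan": [
    [[-40.6,-71.8,0,0,0,-0.005,0.1],[-40.6,-71.8,0,0,0,-0.005,0.1],[-40.6,-71.8,0,0,0,-0.005,0.1],[-40.6,-71.8,0,0,0,-0.005,0.1]]
  ]
}}

```text
time_s: 1.8
ee_pos: [0.4753, 0.0326, 0.2989]
eef_rot: [3.141, -0.001, -3.034]
force: [0.3, 0.8, 0.0]
grip_width: 0.0424
grip_force: 0.0
```

```bash
python3 - <<'E'
from h import *
save('scene','s1');save('top','t1')
o=ctrl.get_obs();print(o['time_s'],o['ee_pos'],o['eef_rot'],o['force'],o['grip_width'])
print(rel(st([0,0,.212]),np.pi+YAW))
a=cv2.imread('pics/s1.png')[190:330,290:430];b=cv2.imread('pics/t1.png')[150:290,310:450]
cv2.imwrite('pics/c1.png',cv2.resize(np.hstack([a,b]),(800,400),interpolation=2))
E
```

```text
1.9 [0.47508184 0.03330373 0.29939971] [ 3.14143873e+00 -8.01160843e-05 -3.03239878e+00] [-0.51585196  0.51032072 -0.09546175] 0.04219342826571031
(array([-1.3, -5.5, 87.4]), array([ 0.   , -0.   ,  0.006]))
```

View pics/c1.png

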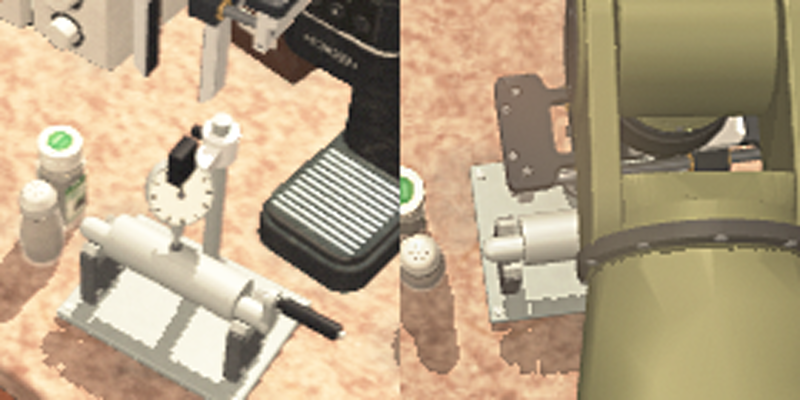

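The scene view shows the fingers, about 42 mm apart, above the tab (crop (185,160)). The arm covers the gauge in the top view, so the dial can only be read from the scene camera.

Request:
{"api": "arm_command", "payload": {
  "plan": [
    [[-1.3,-5.5,0,0,0,0.006,0.1],[-1.3,-5.5,0,0,0,0.006,0.1],[-1.3,-5.5,30,0,0,0.006,0.1],[-1.3,-5.5,60,0,0,0.006,0.1],[-1.3,-5.5,75,0,0,0.006,0.1],[-1.3,-5.5,87,0,0,0.006,0.1],[-1.3,-5.5,87,0,0,0.006,0.1],[-1.3,-5.5,87,0,0,0.006,0.1]]
  ]
}}

```text
time_s: 2.7
ee_pos: [0.4777, 0.0271, 0.2131]
eef_rot: [-3.141, 0.001, -3.039]
force: [0.2, 0.1, -0.0]
grip_width: 0.0422
grip_force: 0.0
```

```bash
python3 - <<'E'
from h import *
save('scene','s2')
o=ctrl.get_obs();print(o['time_s'],o['ee_pos'],o['eef_rot'],o['force'],o['grip_width'])
print(rel(st([0,0,.212]),np.pi+YAW))
a=cv2.imread('pics/s2.png')[200:320,290:430]
cv2.imwrite('pics/c2.png',cv2.resize(a,(700,600),interpolation=2))
E
```

```text
2.75 [0.47784933 0.02708639 0.21335039] [-3.14143341e+00  1.42233752e-03 -3.03927317e+00] [-0.50988014 -0.12013247 -0.38356844] 0.042526313404528206
(array([0.8, 1. , 1.3]), array([-0.   ,  0.001, -0.001]))
```

View pics/c2.png

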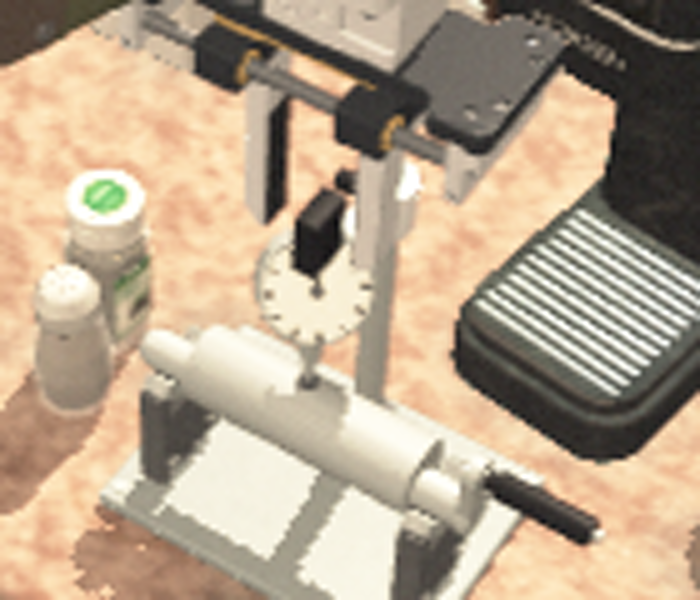

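The scene view shows the tab (crop (318,230)) centred between the fingers, so I'm closing.

Request:
{"api": "arm_command", "payload": {
  "plan": [
    [[0,0,0,0,0,0,0.6],[0,0,0,0,0,0,1],[0,0,0,0,0,0,1],[0,0,0,0,0,0,1],[0,0,0,0,0,0,1],[0,0,0,0,0,0,1]]
  ],
  "squeeze": 25
}}

```text
time_s: 3.35
ee_pos: [0.4776, 0.0266, 0.2126]
eef_rot: [-3.141, 0.0, -3.04]
force: [0.0, -3.9, 2.2]
grip_width: 0.0139
grip_force: 25.0
```

Request:
{"api": "arm_command", "payload": {
  "plan": [
    [[0,0,3,0,0,0,1],[0,0,7,0,0,0,1],[0,0,11,0,0,0,1],[0,0,15,0,0,0,1],[0,0,18,0,0,0,1],[0,0,20,0,0,0,1],[0,0,22,0,0,0,1],[0,0,24,0,0,0,1],[0,0,26,0,0,0,1],[0,0,26,0,0,0,1],[0,0,26,0,0,0,1]]
  ]
}}

```text
time_s: 4.45
ee_pos: [0.4776, 0.0266, 0.1869]
eef_rot: [-3.141, 0.001, -3.04]
force: [-2.1, -5.0, 5.8]
grip_width: 0.0139
grip_force: 25.0
```

```bash
python3 - <<'E'
from h import *
p,d=save('scene','s3')
o=ctrl.get_obs();print(o['time_s'],o['ee_pos'],o['eef_rot'],o['force'],o['grip_width'])
a=p[235:285,325:385];b=cv2.imread('pics/scene0.png')[225:275,325:385]
cv2.imwrite('pics/c3.png',cv2.resize(np.hstack([a,b]),(800,333),interpolation=2))
E
```

```text
4.5 [0.47758252 0.02667323 0.18685403] [-3.14086288e+00  5.50167977e-04 -3.03945915e+00] [-2.0929567  -5.06750619  6.32956228] 0.013725931178397722
```

View pics/c3.png

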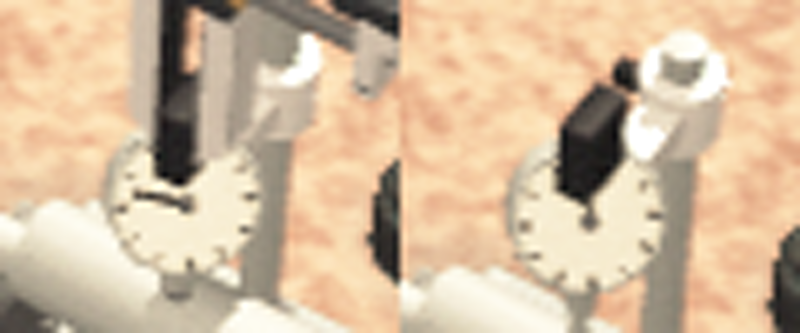

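The left half of the picture shows the pointer now towards about 9 o'clock (crop tip (137,195), pivot (187,203)). That reads about 4.7 rad, further round than I expected, so I'm checking it against the projected geometry.

```bash
python3 - <<'E'
from h import *
print('start centre expected px',proj('scene',st([0,0,.19])),'seen 353.5,257.2; now expected',proj('scene',st([0,0,.1643])),'seen',325+187/6.667,235+203/6.667)
# direction candidates
for nm,n in (('-y+z',[0,-1,1]),('-x-y+z',[-1,-1,1]),('-y .5z',[0,-1,.5]),('-x-2y+z',[-.7,-1,.8])):
    n=np.array(n)/np.linalg.norm(n);up=np.array([0,0,1])-n*n[2];up/=np.linalg.norm(up);rt=np.cross(up,n)
    c=np.array([0,0,.1643])+n*.009;out=[]
    for a in np.radians(np.arange(0,360,30)):
        q=proj('scene',st(c+.025*(np.cos(a)*up+np.sin(a)*rt)));out.append(((q[0]-325)*6.667,(q[1]-235)*6.667))
    q=proj('scene',st(c));print(nm,'c',((q[0]-325)*6.667,(q[1]-235)*6.667));print(np.array(out).round(0).tolist())
E
```

```text
start centre expected px (np.float64(351.80830366388625), np.float64(253.69257305379662), np.float64(1.1117382177783222)) seen 353.5,257.2; now expected (np.float64(351.3930083801129), np.float64(261.1643185669879), np.float64(1.130797951601928)) seen 353.0485975701215 265.4484775761212
-y+z c (np.float64(192.7533811525823), np.float64(170.36230276733494))
[[150.0, 114.0], [175.0, 98.0], [205.0, 102.0], [232.0, 124.0], [248.0, 158.0], [249.0, 195.0], [235.0, 227.0], [210.0, 243.0], [180.0, 240.0], [153.0, 218.0], [136.0, 183.0], [135.0, 145.0]]
-x-y+z c (np.float64(181.43912726875635), np.float64(180.97139816043918))
[[174.0, 109.0], [212.0, 113.0], [241.0, 136.0], [254.0, 170.0], [248.0, 207.0], [224.0, 237.0], [189.0, 252.0], [152.0, 248.0], [122.0, 226.0], [108.0, 192.0], [114.0, 155.0], [138.0, 124.0]]
-y .5z c (np.float64(196.75263584438912), np.float64(176.99952119378045))
[[171.0, 119.0], [194.0, 104.0], [218.0, 108.0], [236.0, 130.0], [243.0, 165.0], [238.0, 202.0], [222.0, 233.0], [199.0, 250.0], [175.0, 247.0], [157.0, 225.0], [149.0, 190.0], [154.0, 151.0]]
-x-2y+z c (np.float64(185.26582133763947), np.float64(181.04608106861969))
[[171.0, 111.0], [208.0, 110.0], [238.0, 129.0], [254.0, 161.0], [251.0, 198.0], [231.0, 230.0], [199.0, 250.0], [163.0, 251.0], [132.0, 234.0], [116.0, 202.0], [118.0, 164.0], [139.0, 131.0]]
```

The pointer reads about 5.0 rad, because the gauge had started lower than its top place. I'll raise it by about 6.5 mm.

Request:
{"api": "arm_command", "payload": {
  "plan": [
    [[0,0,-1.5,0,0,0,1],[0,0,-3,0,0,0,1],[0,0,-4.5,0,0,0,1],[0,0,-6,0,0,0,1],[0,0,-6.5,0,0,0,1],[0,0,-6.5,0,0,0,1],[0,0,-6.5,0,0,0,1]]
  ]
}}

```text
time_s: 5.2
ee_pos: [0.4775, 0.0266, 0.1921]
eef_rot: [-3.141, -0.001, -3.04]
force: [3.5, -4.8, -6.2]
grip_width: 0.0137
grip_force: 25.0
```

```bash
cat >> h.py <<'E'
def dial(p,cz,name=None):
    "rectify the dial (known plane, template of its rim found by HoughCircles) and read the dark pointer"
    n=np.array([-1,-1,1])/3**.5;up=np.array([0,0,1])-n*n[2];up/=np.linalg.norm(up);rt=np.cross(up,n)
    g=cv2.resize(p[235:295,320:390],None,fx=8,fy=8,interpolation=2)
    return g
E
python3 - <<'E'
from h import *
p,d=save('scene','s4')
o=ctrl.get_obs();print(o['time_s'],o['ee_pos'],o['force'],o['grip_width'])
a=p[235:285,325:385]
print(np.array2string(a[12:46,14:42].max(2),max_line_width=200))
E
```

```text
5.25 [0.47749849 0.02665282 0.19215205] [ 4.46107708 -4.7886524  -6.87810286] 0.013499149909441401
[[250 249 251 251 247 228 205 208 197 139  39  40  62  76  84 114 179 205 207 205 191 169 169 170 193 222 216 215]
 [251 250 250 247 240 219 209 208 192 131  47  55  76  81  87 110 179 206 206 204 188 166 170 173 211 237 232 225]
 [246 244 241 238 235 218 206 209 194 131  54  76  80  91  95 134 209 211 209 202 183 168 168 177 220 238 230 199]
 [246 246 244 244 238 222 207 206 193 127  55  75  90  98  98 126 209 209 207 201 179 171 171 180 221 233 207 183]
 [249 247 246 242 237 234 221 208 189 100  42  47  63  86  83 119 208 206 207 198 168 169 169 187 228 212 175 183]
 [252 251 251 248 244 240 236 210 188  98  35  35  42  52  46 115 210 209 208 198 169 170 174 203 215 175 176 188]
 [252 253 252 252 249 237 235 228 188  99  37  39  34  40  49 127 206 203 209 201 172 170 183 207 180 176 183 199]
 [250 250 250 249 235 229 228 189 191 104  34  37  33  34  50 127 209 209 210 204 164 172 187 189 174 175 184 187]
 [245 248 246 235 217 222 197 189 173 135  39  40  36  35  51 127 207 207 208 200
[... 2209 characters left out ...]
 144 149]
 [237 240 243 247 250 250 244 180 180 175 164 164 160 156 155 178 231 246 247 249 242 226 155 157 152 148 144 156]
 [231 232 236 241 245 247 250 250 251 245 168 161 156 151 143 145 153 185 229 244 246 240 157 157 151 146 146 156]
 [223 227 232 235 239 241 244 248 251 244 154 159 165 140 130 168 159 152 152 184 230 234 153 153 151 151 144 169]
 [217 221 225 229 233 235 238 242 245 240 152 111 119  97 118 174 171 167 160 148 150 164 167 153 149 149 145 177]
 [206 207 218 221 226 230 234 237 233 197 180 111  99 101 145 183 180 175 171 165 159 146 152 168 164 146 145 165]
 [194 197 207 212 216 221 227 225 208 199 200 188 160 171 196 190 183 178 178 174 171 211 251 250 244 215 155 151]]
```

The pointer is just past the bottom: tick 180° is at array (14.1,26) and the pointer tip at (12,24). That is about 195°, or 3.42 rad, so I'm raising 1.4 mm more.

Request:
{"api": "arm_command", "payload": {
  "plan": [
    [[0,0,-0.7,0,0,0,1],[0,0,-1.4,0,0,0,1],[0,0,-1.4,0,0,0,1],[0,0,-1.4,0,0,0,1]]
  ]
}}

```text
time_s: 5.65
ee_pos: [0.4775, 0.0267, 0.1935]
eef_rot: [-3.141, -0.001, -3.04]
force: [4.7, -4.4, -7.4]
grip_width: 0.0139
grip_force: 25.0
```

```bash
cat >> h.py <<'E'
def show(f,r0=235):
    p,d=save('scene',f);o=ctrl.get_obs();print(o['time_s'],o['ee_pos'],o['force'],o['grip_width'])
    return p
E
python3 - <<'E'
from h import *
p=show('s5');a=p[235:285,325:385]
print(np.array2string(a[24:42,16:42].max(2),max_line_width=200))
E
```

```text
5.7 [0.47749754 0.02663851 0.19349156] [ 4.57720936 -4.74379476 -7.38378407] 0.013623851618543115
[[179 193 144 150 231 248 239 133  39  37  35  35  54 169 248 249 249 248 247 248 247 240 183 172 154 150]
 [170 216 243 248 248 249 248 248 237 136  40  32 151 249 249 249 248 248 247 248 248 245 221 179 152 149]
 [184 222 248 248 249 249 248 248 247 247 237 192 248 249 249 250 248 249 248 247 248 247 232 174 154 149]
 [190 226 248 249 249 249 249 248 247 248 241 186 201 233 250 248 248 248 248 248 237 129 169 178 154 153]
 [194 230 244 230 249 249 249 248 248 248 236 104 135 219 249 248 248 248 248 248 240 153 150 176 148 148]
 [177 155 100 202 248 249 248 249 249 247 236 101 117 192 248 249 248 248 249 249 248 247 230 171 151 146]
 [176 226 247 247 248 248 248 248 248 249 245 206 126 229 248 249 249 248 248 249 247 246 229 168 152 146]
 [215 218 249 248 248 248 249 249 249 249 249 234  89 202 249 249 249 247 247 248 247 242 199 158 149 142]
 [239 205 234 248 248 249 248 249 249 249 249 237 119 198 248 248 248 247 247 239 168 190 175 152 151 144]
 [239 225 235 240 204 248 249 248 248 2
[... 224 characters left out ...]
 139 156 248 245 209 205 247 231 176 159 157 149 148 142]
 [253 253 250 215 208 242 243 214 229 248 249 244 193 154 248 249 240 183 219 178 146 156 156 149 147 141]
 [252 253 254 251 214 200 218 198 248 248 248 237 146 228 248 249 245 226 227 238 172 157 156 148 147 149]
 [250 251 253 253 249 143 165 196 222 239 240 230 168 207 227 220 190 224 242 233 167 156 156 150 147 146]
 [248 250 251 246 184 175 175 173 167 174 176 177 180 193 228 245 243 237 243 228 174 156 155 147 145 147]
 [244 246 249 245 188 181 180 173 163 162 156 153 152 179 231 246 248 248 242 225 153 156 153 148 143 154]
 [236 240 245 247 249 251 245 177 166 161 157 151 145 149 155 185 231 245 246 239 153 159 153 146 141 155]]
```

The pointer lies on the bottom tick within a few degrees, about 3.05 rad. I'll release and rise.

Request:
{"api": "arm_command", "payload": {
  "plan": [
    [[0,0,0,0,0,0,0.5],[0,0,0,0,0,0,0.1],[0,0,0,0,0,0,0.1],[0,0,0,0,0,0,0.1],[0,0,-20,0,0,0,0.1],[0,0,-45,0,0,0,0.1],[0,0,-70,0,0,0,0.1],[0,0,-90,0,0,0,0.1],[0,0,-90,0,0,0,0.1]]
  ]
}}

```text
time_s: 6.6
ee_pos: [0.4782, 0.0271, 0.2867]
eef_rot: [-3.141, 0.004, -3.039]
force: [0.2, -0.7, -0.3]
grip_width: 0.0418
grip_force: 0.0
```

```bash
python3 - <<'E'
from h import *
p=show('s6');a=p[235:285,325:385]
print(np.array2string(a[14:42,12:42].max(2),max_line_width=200))
o=ctrl.get_obs();print(o['force'])
for z in(.2,.13,.091): print(rel(st([0,-.130,z]),np.pi/2+YAW))
E
```

```text
6.65 [0.47771599 0.02706242 0.28477275] [-0.97003929  0.64394816 -0.80450134] 0.04201333996104655
[[253 252 249 248 246 242 244 243 239 241 246 235  78  82  87  97 102  96  57  36  31 144 243 242 243 243 242 241 230 195]
 [252 251 249 249 248 247 246 241 238 241 239 183  54  70  93 106  97  63  36  31  34 147 242 243 243 243 242 233 199 190]
 [249 250 251 250 249 245 243 242 240 241 242 192  33  42  52  63  70  42  33  34  34 145 242 242 243 242 236 205 183 191]
 [250 252 253 253 253 251 247 244 241 245 238 143  39  41  35  36  39  37  33  36  56 161 242 243 241 238 218 180 186 201]
 [251 253 254 254 254 253 250 239 240 245 237 119  39  35  36  32  37  35  35  31  49 161 243 243 239 220 183 182 195 215]
 [252 252 252 252 252 250 233 236 240 238 195 122  40  39  38  35  37  33  38  30  87 170 216 236 224 183 181 173 162 163]
 [245 245 249 250 248 230 223 233 232 238 211 143  36  36  41  32  38  36  31  30 156 249 244 223 229 199 177 168 162 159]
 [244 242 247 248 236 204 221 230 240 250 238  44  38  41  37  35  38  36  32  87 202 250 250 246 219 221 168 168 162 155]
 [252 253 252 246 
[... 1999 characters left out ...]
 228 244 244 235 175 215 234 227 200 230 245 239 180 161 160 157 151 154]
 [240 244 247 249 251 252 252 249 191 186 176 176 172 175 185 184 187 202 232 249 246 243 247 235 176 163 163 154 150 154]
 [236 239 241 244 247 250 251 248 191 188 187 182 168 168 165 159 157 190 235 250 250 251 246 231 158 162 162 155 150 159]
 [229 232 235 239 241 246 247 249 252 252 248 183 173 167 164 156 149 154 161 192 234 247 249 243 163 160 156 153 150 160]]
[-0.97003929  0.64394816 -0.80450134]
(array([   0.7, -129. ,   84.8]), array([1.00e-03, 2.00e-03, 1.57e+00]))
(array([   0.8, -129. ,  154.8]), array([1.00e-03, 2.00e-03, 1.57e+00]))
(array([   0.9, -129. ,  193.8]), array([1.00e-03, 2.00e-03, 1.57e+00]))
```

The pointer held its place after release. Next I go over the crank grip and turn 90°.

Request:
{"api": "arm_command", "payload": {
  "plan": [
    [[0,-10,0,0,0,0.14,0.2],[0,-20,0,0,0,0.28,0.2],[0,-35,0,0,0,0.42,0.2],[0,-50,0,0,0,0.56,0.2],[0,-65,0,0,0,0.7,0.2],[0,-80,0,0,0,0.84,0.2],[0,-95,0,0,0,0.98,0.2],[0,-110,0,0,0,1.12,0.2],[0,-120,0,0,0,1.26,0.2],[0,-129,0,0,0,1.4,0.2],[0,-129,0,0,0,1.54,0.2],[0,-129,0,0,0,1.57,0.2]]
  ],
  "squeeze": 3
}}

```text
time_s: 7.85
ee_pos: [0.4903, -0.1014, 0.2828]
eef_rot: [-3.14, -0.001, 1.67]
force: [-1.1, -0.0, -0.3]
grip_width: 0.0377
grip_force: 0.0
```

Request:
{"api": "arm_command", "payload": {
  "plan": [
    [[0,0,20,0,0,0,0.2],[0,0,50,0,0,0,0.2],[0,0,60,0,0,0,0.2],[0,0,60,0,0,0,0.2],[0,0,60,0,0,0,0.2]]
  ]
}}

```text
time_s: 8.35
ee_pos: [0.4909, -0.1013, 0.2251]
eef_rot: [3.141, 0.0, 1.675]
force: [0.4, -1.0, 0.1]
grip_width: 0.0375
grip_force: 0.0
```

```bash
python3 - <<'E'
from h import *
p=show('s7');
for z in(.14,.091): print(rel(st([0,-.130,z]),np.pi/2+YAW))
p2,_=save('top','t7')
cv2.imwrite('pics/c7.png',np.hstack([cv2.resize(p[200:340,300:440],(400,400),interpolation=2),cv2.resize(p2[150:290,330:470],(400,400),interpolation=2)]))
E
```

```text
8.4 [ 0.49106049 -0.10137052  0.22541678] [ 0.64194787  0.42928792 -0.92563228] 0.03740646130073153
(array([ 0.2, -0.8, 85.4]), array([0.001, 0.001, 0.001]))
(array([  0.2,  -0.9, 134.4]), array([0.001, 0.001, 0.001]))
```

View pics/c7.png

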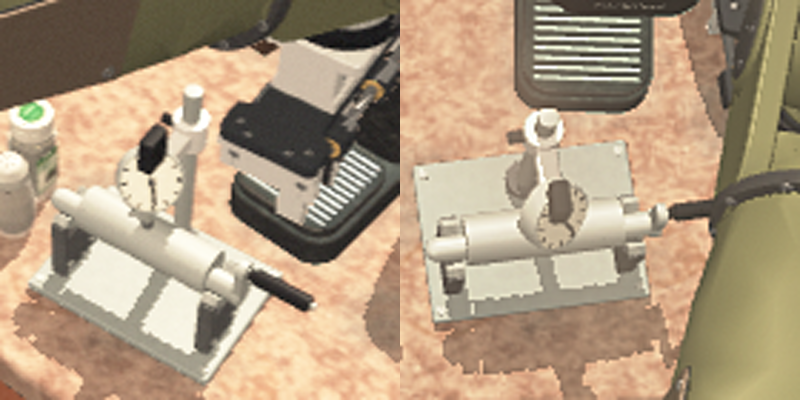

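The gauge pointer points straight down in both views, and the sleeve is at crop (280,290) in the scene view and (690,211) in the top view.

```bash
python3 - <<'E'
from h import *
p=cv2.imread('pics/top0.png');s=cv2.imread('pics/scene0.png')
inv=lambda w:S.inv().apply(w-O)
for u in(428,432,436,440,444):
    col=p[214:234,u].max(1).astype(float);w=np.clip(150-col,0,None);v=214+(w*np.arange(20)).sum()/w.sum();print(u,v.round(2),inv(ray('top',u,v,.111)).round(4))
for u in(390,394,398,402,405):
    col=s[288:314,u].max(1).astype(float);w=np.clip(130-col,0,None);v=288+(w*np.arange(26)).sum()/w.sum();print(u,v.round(2),inv(ray('scene',u,v,.111)).round(4))
# journal left end & column in top view
d=np.load('pics/top0.npy');print('col',inv(ray('top',381.4,189.8,.21)))
E
```

```text
428 223.7 [-0.0011 -0.1053  0.111 ]
432 223.51 [-0.0018 -0.1142  0.111 ]
436 222.69 [-0.001  -0.1232  0.111 ]
440 222.39 [-0.0015 -0.1321  0.111 ]
444 221.66 [-0.001  -0.1412  0.111 ]
390 297.62 [-0.0031 -0.1062  0.111 ]
394 299.53 [-0.0027 -0.1161  0.111 ]
398 301.59 [-0.0027 -0.1262  0.111 ]
402 300.9 [ 0.0039 -0.1327  0.111 ]
405 299.66 [ 0.0107 -0.1366  0.111 ]
col [ 6.23330267e-02 -1.36189291e-04  2.10000000e-01]
```

Request:
{"api": "arm_command", "payload": {
  "plan": [
    [[0,-2.4,20,0,0,0,0.2],[0,-2.4,60,0,0,0,0.2],[0,-2.4,95,0,0,0,0.2],[0,-2.4,120,0,0,0,0.2],[0,-2.4,132,0,0,0,0.2],[0,-2.4,134.4,0,0,0,0.2],[0,-2.4,134.4,0,0,0,0.2],[0,-2.4,134.4,0,0,0,0.2],[0,-2.4,134.4,0,0,0,0.2]]
  ]
}}

```text
time_s: 9.35
ee_pos: [0.4888, -0.1017, 0.091]
eef_rot: [3.14, 0.001, 1.674]
force: [1.2, -0.2, -0.5]
grip_width: 0.0376
grip_force: 0.0
```

```bash
cat >> h.py <<'E'
C=st([-.0015,-.130,.061]);   # TCP when grip at axis height
def stt():
    o=ctrl.get_obs();q=S.inv().apply(o['ee_pos']-C)*1000;f=S.inv().apply(o['force'])
    print('t',round(o['time_s'],2),'TCP-C stand mm',q.round(2),'F stand',f.round(2),'w',round(o['grip_width']*1000,1),'g',round(o['grip_force'],1),'th',np.degrees(np.arctan2(q[0],q[2])).round(1))
E
python3 - <<'E'
from h import *
stt();ctrl.get_obs();cams.camera('scene');stt()
E
```

```text
t 9.35 TCP-C stand mm [-0.1  -0.24 30.01] F stand [ 1.15 -0.36 -0.51] w 37.6 g 0.0 th -0.2
t 9.4 TCP-C stand mm [-0.24 -0.21 29.79] F stand [ 0.48 -0.27 -0.62] w 37.7 g 0.0 th -0.5
```

Close with 3 N, slowly.

Request:
{"api": "arm_command", "payload": {
  "plan": [
    [[0,0,0,0,0,0,0.55],[0,0,0,0,0,0,0.65],[0,0,0,0,0,0,0.75],[0,0,0,0,0,0,0.85],[0,0,0,0,0,0,0.85],[0,0,0,0,0,0,0.85]]
  ],
  "squeeze": 3
}}

```text
time_s: 10.0
ee_pos: [0.4883, -0.1016, 0.0899]
eef_rot: [3.142, 0.0, 1.674]
force: [0.9, 0.6, 0.9]
grip_width: 0.0137
grip_force: 3.0
```

```bash
python3 - <<'E'
from h import *
stt();cams.camera('scene');stt()
E
```

```text
t 10.0 TCP-C stand mm [-0.61 -0.07 28.89] F stand [0.98 0.46 0.91] w 13.7 g 3.0 th -1.2
t 10.05 TCP-C stand mm [-0.61 -0.05 28.89] F stand [ 1.31 -0.35  0.38] w 13.7 g 3.0 th -1.2
```

```bash
python3 - <<'E'
import numpy as np
for a in range(0,360,36):
    t=np.radians(np.arange(a+3,a+37,3));t0=np.radians(a)
    print(a,[[float(y),float(z)] for y,z in zip((30*(np.sin(t)-np.sin(t0))).round(1),(-30*(np.cos(t)-np.cos(t0))).round(1))])
E
```

```text
0 [[1.6, 0.0], [3.1, 0.2], [4.7, 0.4], [6.2, 0.7], [7.8, 1.0], [9.3, 1.5], [10.8, 2.0], [12.2, 2.6], [13.6, 3.3], [15.0, 4.0], [16.3, 4.8], [17.6, 5.7]]
36 [[1.2, 1.0], [2.4, 2.0], [3.6, 3.1], [4.7, 4.2], [5.7, 5.4], [6.6, 6.6], [7.5, 7.9], [8.3, 9.3], [9.1, 10.7], [9.8, 12.1], [10.4, 13.5], [10.9, 15.0]]
72 [[0.4, 1.5], [0.8, 3.0], [1.1, 4.6], [1.3, 6.1], [1.4, 7.7], [1.5, 9.3], [1.4, 10.8], [1.3, 12.4], [1.1, 14.0], [0.8, 15.5], [0.4, 17.0], [0.0, 18.5]]
108 [[-0.5, 1.5], [-1.1, 2.9], [-1.8, 4.3], [-2.6, 5.7], [-3.4, 7.1], [-4.3, 8.4], [-5.2, 9.6], [-6.2, 10.8], [-7.3, 11.9], [-8.5, 13.0], [-9.7, 14.0], [-10.9, 15.0]]
144 [[-1.3, 0.9], [-2.6, 1.7], [-4.0, 2.5], [-5.4, 3.1], [-6.9, 3.7], [-8.4, 4.3], [-9.9, 4.7], [-11.4, 5.1], [-12.9, 5.4], [-14.5, 5.6], [-16.1, 5.7], [-17.6, 5.7]]
180 [[-1.6, -0.0], [-3.1, -0.2], [-4.7, -0.4], [-6.2, -0.7], [-7.8, -1.0], [-9.3, -1.5], [-10.8, -2.0], [-12.2, -2.6], [-13.6, -3.3], [-15.0, -4.0], [-16.3, -4.8], [-17.6, -5.7]]
216 [[-1.2, -1.0], [-2.4, -2.0], [-3.6, -3.1], [-4.7, -4.2], [-5.7, -5.4], [-6.6, -6.6], [-7.5, -7.9], [-8.3, -9.3], [-9.1, -10.7], [-9.8, -12.1], [-10.4, -13.5], [-10.9, -15.0]]
252 [[-0.4, -1.5], [-0.8, -3.0], [-1.1, -4.6], [-1.3, -6.1], [-1.4, -7.7], [-1.5, -9.3], [-1.4, -10.8], [-1.3, -12.4], [-1.1, -14.0], [-0.8, -15.5], [-0.4, -17.0], [-0.0, -18.5]]
288 [[0.5, -1.5], [1.1, -2.9], [1.8, -4.3], [2.6, -5.7], [3.4, -7.1], [4.3, -8.4], [5.2, -9.6], [6.2, -10.8], [7.3, -11.9], [8.5, -13.0], [9.7, -14.0], [10.9, -15.0]]
324 [[1.3, -0.9], [2.6, -1.7], [4.0, -2.5], [5.4, -3.1], [6.9, -3.7], [8.4, -4.3], [9.9, -4.7], [11.4, -5.1], [12.9, -5.4], [14.5, -5.6], [16.1, -5.7], [17.6, -5.7]]
```

Request:
{"api": "arm_command", "payload": {
  "plan": [
    [[0,1.6,0,0,0,0,0.85],[0,3.1,0.2,0,0,0,0.85],[0,4.7,0.4,0,0,0,0.85],[0,6.2,0.7,0,0,0,0.85],[0,7.8,1.0,0,0,0,0.85],[0,7.8,1.0,0,0,0,0.85],[0,7.8,1.0,0,0,0,0.85]]
  ]
}}

```text
time_s: 10.75
ee_pos: [0.4963, -0.1008, 0.089]
eef_rot: [3.141, 0.0, 1.674]
force: [2.3, 0.1, 1.7]
grip_width: 0.0138
grip_force: 3.0
```

```bash
python3 - <<'E'
from h import *
stt();save('scene','r15');save('top','q15');stt()
E
```

```text
t 10.75 TCP-C stand mm [ 7.43 -0.09 27.97] F stand [ 2.25 -0.16  1.74] w 13.8 g 3.0 th 14.9
t 10.85 TCP-C stand mm [ 7.38 -0.08 28.01] F stand [2.12 0.33 2.63] w 13.9 g 3.0 th 14.8
```

Request:
{"api": "arm_command", "payload": {
  "plan": [
    [[0,1.5,0.3,0,0,0,0.85],[0,3.0,0.7,0,0,0,0.85],[0,4.4,1.3,0,0,0,0.85],[0,5.8,2.0,0,0,0,0.85],[0,7.2,2.7,0,0,0,0.85],[0,8.5,3.5,0,0,0,0.85],[0,9.8,4.4,0,0,0,0.85],[0,9.8,4.4,0,0,0,0.85],[0,9.8,4.4,0,0,0,0.85]]
  ]
}}

```text
time_s: 11.75
ee_pos: [0.5059, -0.0997, 0.0845]
eef_rot: [3.141, 0.0, 1.674]
force: [2.4, -0.0, 2.1]
grip_width: 0.0141
grip_force: 3.0
```

```bash
cat > rd.py <<'E'
import sys
from h import *
a=sys.argv[1];stt();p,_=save('scene','r'+a);q,_=save('top','q'+a);stt()
E
python3 rd.py 36
```

```text
t 11.75 TCP-C stand mm [17.15 -0.03 23.47] F stand [ 2.36 -0.26  2.11] w 14.1 g 3.0 th 36.2
t 11.85 TCP-C stand mm [17.12 -0.05 23.51] F stand [3.36 0.18 2.36] w 13.6 g 3.0 th 36.1
```

Request:
{"api": "arm_command", "payload": {
  "plan": [
    [[0,1.4,0.9,0,0,0,0.85],[0,2.7,1.8,0,0,0,0.85],[0,4.0,2.9,0,0,0,0.85],[0,5.1,4.0,0,0,0,0.85],[0,6.1,5.2,0,0,0,0.85],[0,7.0,6.4,0,0,0,0.85],[0,7.9,7.7,0,0,0,0.85],[0,8.7,9.1,0,0,0,0.85],[0,8.7,9.1,0,0,0,0.85],[0,8.7,9.1,0,0,0,0.85]]
  ]
}}

```text
time_s: 12.85
ee_pos: [0.5145, -0.0989, 0.0753]
eef_rot: [3.141, 0.0, 1.674]
force: [3.8, 0.0, 0.4]
grip_width: 0.0137
grip_force: 3.0
```

```bash
python3 rd.py 60
```

```text
t 12.85 TCP-C stand mm [25.76 -0.04 14.3 ] F stand [ 3.75 -0.35  0.38] w 13.7 g 3.0 th 61.0
t 12.95 TCP-C stand mm [ 2.572e+01 -2.000e-02  1.437e+01] F stand [ 4.13 -0.09  0.72] w 14.1 g 3.0 th 60.8
```

Request:
{"api": "arm_command", "payload": {
  "plan": [
    [[0,0.4,0,0,0,0,0.85],[0,0.8,0,0,0,0,0.85],[0,0.8,0,0,0,0,0.85],[0,0.8,0,0,0,0,0.85]]
  ]
}}

```text
time_s: 13.35
ee_pos: [0.5148, -0.0988, 0.0752]
eef_rot: [-3.141, -0.0, 1.674]
force: [-0.2, -0.6, 0.8]
grip_width: 0.0139
grip_force: 3.0
```

```bash
python3 rd.py 61
```

```text
t 13.35 TCP-C stand mm [26.08  0.   14.15] F stand [-0.24 -0.59  0.79] w 13.9 g 3.0 th 61.5
t 13.45 TCP-C stand mm [ 2.614e+01 -1.000e-02  1.418e+01] F stand [-1.61  0.4  -0.34] w 14.2 g 3.0 th 61.5
```

Request:
{"api": "arm_command", "payload": {
  "plan": [
    [[0,0.7,1.4,0,0,0,0.85],[0,1.3,2.8,0,0,0,0.85],[0,1.9,4.2,0,0,0,0.85],[0,2.4,5.7,0,0,0,0.85],[0,2.9,7.2,0,0,0,0.85],[0,3.3,8.8,0,0,0,0.85],[0,3.5,10.3,0,0,0,0.85],[0,3.7,11.9,0,0,0,0.85],[0,3.7,11.9,0,0,0,0.85],[0,3.7,11.9,0,0,0,0.85]]
  ]
}}

```text
time_s: 14.45
ee_pos: [0.5188, -0.0984, 0.0634]
eef_rot: [-3.141, -0.0, 1.674]
force: [-1.3, -0.2, -1.9]
grip_width: 0.0135
grip_force: 3.0
```

```bash
python3 rd.py 84
```

```text
t 14.45 TCP-C stand mm [30.12 -0.04  2.36] F stand [-1.33 -0.11 -1.87] w 13.5 g 3.0 th 85.5
t 14.55 TCP-C stand mm [30.12 -0.05  2.43] F stand [-0.32  0.02 -1.86] w 13.7 g 3.0 th 85.4
```

Request:
{"api": "arm_command", "payload": {
  "plan": [
    [[0,0.1,1.6,0,0,0,0.85],[0,0.1,3.2,0,0,0,0.85],[0,0.0,4.7,0,0,0,0.85],[0,-0.1,6.3,0,0,0,0.85],[0,-0.3,7.9,0,0,0,0.85],[0,-0.6,9.4,0,0,0,0.85],[0,-1.0,10.9,0,0,0,0.85],[0,-1.4,12.4,0,0,0,0.85],[0,-1.4,12.4,0,0,0,0.85],[0,-1.4,12.4,0,0,0,0.85]]
  ]
}}

```text
time_s: 15.55
ee_pos: [0.5175, -0.0986, 0.051]
eef_rot: [3.141, 0.0, 1.674]
force: [2.1, 0.1, -2.2]
grip_width: 0.0137
grip_force: 3.0
```

```bash
python3 rd.py 108
```

```text
t 15.55 TCP-C stand mm [ 28.8   -0.07 -10.  ] F stand [ 2.06 -0.09 -2.15] w 13.7 g 3.0 th 109.2
t 15.65 TCP-C stand mm [28.83 -0.06 -9.96] F stand [ 2.16 -0.5  -2.38] w 13.8 g 3.0 th 109.1
```

Request:
{"api": "arm_command", "payload": {
  "plan": [
    [[0,-0.2,1.5,0,0,0,0.85],[0,-0.8,2.9,0,0,0,0.85],[0,-1.5,4.4,0,0,0,0.85],[0,-2.3,5.8,0,0,0,0.85],[0,-3.1,7.2,0,0,0,0.85],[0,-4.0,8.5,0,0,0,0.85],[0,-4.9,9.7,0,0,0,0.85],[0,-5.9,10.9,0,0,0,0.85],[0,-5.9,10.9,0,0,0,0.85],[0,-5.9,10.9,0,0,0,0.85]]
  ]
}}

```text
time_s: 16.65
ee_pos: [0.5114, -0.0992, 0.04]
eef_rot: [-3.141, -0.0, 1.674]
force: [1.7, -1.0, -1.6]
grip_width: 0.0133
grip_force: 3.0
```

```bash
python3 rd.py 132
```

```text
t 16.65 TCP-C stand mm [ 22.69  -0.03 -20.98] F stand [ 1.61 -1.14 -1.58] w 13.3 g 3.0 th 132.8
t 16.75 TCP-C stand mm [ 22.7   -0.   -20.96] F stand [ 1.02 -0.61 -2.67] w 13.5 g 3.0 th 132.7
```

Request:
{"api": "arm_command", "payload": {
  "plan": [
    [[0,-0.9,1.3,0,0,0,0.85],[0,-2.0,2.5,0,0,0,0.85],[0,-3.2,3.5,0,0,0,0.85],[0,-4.5,4.5,0,0,0,0.85],[0,-5.8,5.4,0,0,0,0.85],[0,-7.1,6.2,0,0,0,0.85],[0,-8.5,7.0,0,0,0,0.85],[0,-9.9,7.6,0,0,0,0.85],[0,-9.9,7.6,0,0,0,0.85],[0,-9.9,7.6,0,0,0,0.85]]
  ]
}}

```text
time_s: 17.75
ee_pos: [0.5015, -0.1002, 0.0324]
eef_rot: [-3.141, -0.0, 1.674]
force: [-0.6, -1.6, 1.7]
grip_width: 0.0139
grip_force: 3.0
```

```bash
python3 rd.py 156
```

```text
t 17.75 TCP-C stand mm [ 12.72  -0.03 -28.55] F stand [-0.78 -1.56  1.7 ] w 13.9 g 3.0 th 156.0
t 17.85 TCP-C stand mm [ 12.74  -0.05 -28.56] F stand [-1.62  0.35  0.35] w 13.5 g 3.0 th 156.0
```

Request:
{"api": "arm_command", "payload": {
  "plan": [
    [[0,-1.5,0.6,0,0,0,0.85],[0,-3.0,1.1,0,0,0,0.85],[0,-4.5,1.5,0,0,0,0.85],[0,-6.0,1.9,0,0,0,0.85],[0,-7.5,2.2,0,0,0,0.85],[0,-9.1,2.4,0,0,0,0.85],[0,-10.7,2.5,0,0,0,0.85],[0,-12.2,2.5,0,0,0,0.85],[0,-12.2,2.5,0,0,0,0.85],[0,-12.2,2.5,0,0,0,0.85]]
  ]
}}

```text
time_s: 18.85
ee_pos: [0.4893, -0.1014, 0.03]
eef_rot: [-3.141, -0.0, 1.674]
force: [0.4, -0.5, -2.3]
grip_width: 0.0135
grip_force: 3.0
```

```bash
python3 rd.py 180
```

```text
t 18.85 TCP-C stand mm [  0.47  -0.   -31.04] F stand [ 0.35 -0.56 -2.32] w 13.5 g 3.0 th 179.1
t 18.95 TCP-C stand mm [ 5.500e-01  1.000e-02 -3.104e+01] F stand [-0.24  0.81 -2.62] w 13.7 g 3.0 th 179.0
```

Request:
{"api": "arm_command", "payload": {
  "plan": [
    [[0,-1.6,0.2,0,0,0,0.85],[0,-3.1,0.0,0,0,0,0.85],[0,-4.7,-0.2,0,0,0,0.85],[0,-6.2,-0.5,0,0,0,0.85],[0,-7.8,-0.8,0,0,0,0.85],[0,-9.3,-1.3,0,0,0,0.85],[0,-10.8,-1.8,0,0,0,0.85],[0,-12.2,-2.4,0,0,0,0.85],[0,-12.2,-2.4,0,0,0,0.85],[0,-12.2,-2.4,0,0,0,0.85]]
  ]
}}

```text
time_s: 19.95
ee_pos: [0.4772, -0.1027, 0.0324]
eef_rot: [-3.141, -0.0, 1.674]
force: [-1.5, 0.0, -2.5]
grip_width: 0.0138
grip_force: 3.0
```

```bash
python3 rd.py 204
```

```text
t 19.95 TCP-C stand mm [-1.169e+01 -2.000e-02 -2.858e+01] F stand [-1.47  0.15 -2.45] w 13.8 g 3.0 th -157.8
t 20.05 TCP-C stand mm [-1.160e+01 -2.000e-02 -2.859e+01] F stand [-0.24  0.03 -2.29] w 13.9 g 3.0 th -157.9
```

Request:
{"api": "arm_command", "payload": {
  "plan": [
    [[0,-1.5,-0.4,0,0,0,0.85],[0,-2.9,-1.1,0,0,0,0.85],[0,-4.2,-1.9,0,0,0,0.85],[0,-5.5,-2.8,0,0,0,0.85],[0,-6.8,-3.8,0,0,0,0.85],[0,-8.0,-4.8,0,0,0,0.85],[0,-9.1,-5.9,0,0,0,0.85],[0,-10.2,-7.0,0,0,0,0.85],[0,-10.2,-7.0,0,0,0,0.85],[0,-10.2,-7.0,0,0,0,0.85]]
  ]
}}

```text
time_s: 21.05
ee_pos: [0.4673, -0.1038, 0.0395]
eef_rot: [-3.141, 0.0, 1.674]
force: [-2.3, -0.7, -1.1]
grip_width: 0.0137
grip_force: 3.0
```

```bash
python3 rd.py 228
```

```text
t 21.05 TCP-C stand mm [-21.73  -0.05 -21.46] F stand [-2.38 -0.41 -1.09] w 13.7 g 3.0 th -134.6
t 21.15 TCP-C stand mm [-21.73  -0.04 -21.53] F stand [-1.22  0.62 -0.92] w 13.5 g 3.0 th -134.7
```

Request:
{"api": "arm_command", "payload": {
  "plan": [
    [[0,-1.2,-1.2,0,0,0,0.85],[0,-2.3,-2.4,0,0,0,0.85],[0,-3.2,-3.7,0,0,0,0.85],[0,-4.0,-5.1,0,0,0,0.85],[0,-4.7,-6.5,0,0,0,0.85],[0,-5.4,-7.9,0,0,0,0.85],[0,-6.0,-9.3,0,0,0,0.85],[0,-6.5,-10.8,0,0,0,0.85],[0,-6.5,-10.8,0,0,0,0.85],[0,-6.5,-10.8,0,0,0,0.85]]
  ]
}}

```text
time_s: 22.15
ee_pos: [0.4609, -0.1044, 0.0504]
eef_rot: [-3.142, 0.0, 1.674]
force: [-1.0, -0.1, 0.2]
grip_width: 0.014
grip_force: 3.0
```

```bash
python3 rd.py 252
```

```text
t 22.15 TCP-C stand mm [-28.17  -0.05 -10.61] F stand [-1.01 -0.02  0.24] w 14.0 g 3.0 th -110.6
t 22.25 TCP-C stand mm [-28.15  -0.06 -10.68] F stand [-1.53 -0.03  0.37] w 14.1 g 3.0 th -110.8
```

Request:
{"api": "arm_command", "payload": {
  "plan": [
    [[0,-0.5,-1.5,0,0,0,0.85],[0,-1.0,-3.0,0,0,0,0.85],[0,-1.3,-4.6,0,0,0,0.85],[0,-1.5,-6.1,0,0,0,0.85],[0,-1.6,-7.7,0,0,0,0.85],[0,-1.7,-9.3,0,0,0,0.85],[0,-1.6,-10.8,0,0,0,0.85],[0,-1.5,-12.4,0,0,0,0.85],[0,-1.5,-12.4,0,0,0,0.85],[0,-1.5,-12.4,0,0,0,0.85]]
  ]
}}

```text
time_s: 23.25
ee_pos: [0.4595, -0.1046, 0.0628]
eef_rot: [3.141, 0.0, 1.674]
force: [0.4, 1.3, 1.3]
grip_width: 0.014
grip_force: 3.0
```

```bash
python3 rd.py 276
```

```text
t 23.25 TCP-C stand mm [-29.57  -0.06   1.83] F stand [0.53 1.3  1.34] w 14.0 g 3.0 th -86.5
t 23.35 TCP-C stand mm [-29.61  -0.06   1.77] F stand [0.01 0.65 0.57] w 13.8 g 3.0 th -86.6
```

Request:
{"api": "arm_command", "payload": {
  "plan": [
    [[0,0.2,-1.6,0,0,0,0.85],[0,0.5,-3.1,0,0,0,0.85],[0,0.9,-4.6,0,0,0,0.85],[0,1.3,-6.1,0,0,0,0.85],[0,1.8,-7.6,0,0,0,0.85],[0,2.4,-9.1,0,0,0,0.85],[0,3.1,-10.5,0,0,0,0.85],[0,3.9,-11.9,0,0,0,0.85],[0,3.9,-11.9,0,0,0,0.85],[0,3.9,-11.9,0,0,0,0.85]]
  ]
}}

```text
time_s: 24.35
ee_pos: [0.4634, -0.1042, 0.0748]
eef_rot: [3.141, 0.0, 1.674]
force: [-0.9, 0.5, 0.3]
grip_width: 0.0141
grip_force: 3.0
```

```bash
python3 rd.py 300
```

```text
t 24.35 TCP-C stand mm [-25.65  -0.07  13.75] F stand [-0.89  0.62  0.32] w 14.1 g 3.0 th -61.8
t 24.45 TCP-C stand mm [-25.69  -0.06  13.7 ] F stand [-0.71  0.67  0.79] w 13.8 g 3.0 th -61.9
```

Request:
{"api": "arm_command", "payload": {
  "plan": [
    [[0,0.8,-1.4,0,0,0,0.85],[0,1.7,-2.7,0,0,0,0.85],[0,2.7,-4.0,0,0,0,0.85],[0,3.7,-5.2,0,0,0,0.85],[0,4.8,-6.3,0,0,0,0.85],[0,5.9,-7.4,0,0,0,0.85],[0,7.1,-8.4,0,0,0,0.85],[0,8.3,-9.4,0,0,0,0.85],[0,8.3,-9.4,0,0,0,0.85],[0,8.3,-9.4,0,0,0,0.85]]
  ]
}}

```text
time_s: 25.45
ee_pos: [0.4718, -0.1033, 0.0842]
eef_rot: [3.141, 0.0, 1.674]
force: [0.1, 0.8, 0.6]
grip_width: 0.0139
grip_force: 3.0
```

```bash
python3 rd.py 324
```

```text
t 25.45 TCP-C stand mm [-17.16  -0.06  23.16] F stand [0.16 0.76 0.61] w 13.9 g 3.0 th -36.5
t 25.55 TCP-C stand mm [-17.22  -0.07  23.13] F stand [-0.35 -0.39  0.95] w 13.9 g 3.0 th -36.7
```

Request:
{"api": "arm_command", "payload": {
  "plan": [
    [[0,1.3,-1.0,0,0,0,0.85],[0,2.6,-1.8,0,0,0,0.85],[0,4.0,-2.6,0,0,0,0.85],[0,5.4,-3.2,0,0,0,0.85],[0,6.9,-3.8,0,0,0,0.85],[0,8.4,-4.4,0,0,0,0.85],[0,9.9,-4.8,0,0,0,0.85],[0,11.4,-5.2,0,0,0,0.85],[0,11.4,-5.2,0,0,0,0.85],[0,11.4,-5.2,0,0,0,0.85]]
  ]
}}

```text
time_s: 26.55
ee_pos: [0.4831, -0.1021, 0.0893]
eef_rot: [3.141, 0.0, 1.674]
force: [1.5, 0.6, -1.7]
grip_width: 0.0138
grip_force: 3.0
```

```bash
python3 rd.py 348; cat > ms.py <<'E'
import cv2,numpy as np
# contact sheet of the dials, for reading and for checking the automatic reading
A=['15','36','61','84','108','132','156','180','204','228','252','276','300','324','348']
sh=np.vstack([np.hstack([cv2.resize(cv2.imread(f'pics/r{a}.png')[243:277,334:372],(152,136),interpolation=2) for a in A[i:i+5]]) for i in(0,5,10)])
cv2.imwrite('pics/sheet.png',sh)
E
python3 ms.py
```

```text
t 26.55 TCP-C stand mm [-5.8  -0.07 28.27] F stand [ 1.54  0.47 -1.75] w 13.8 g 3.0 th -11.6
t 26.65 TCP-C stand mm [-5.87 -0.05 28.26] F stand [ 1.75  0.44 -1.54] w 13.7 g 3.0 th -11.7
```

View pics/sheet.png

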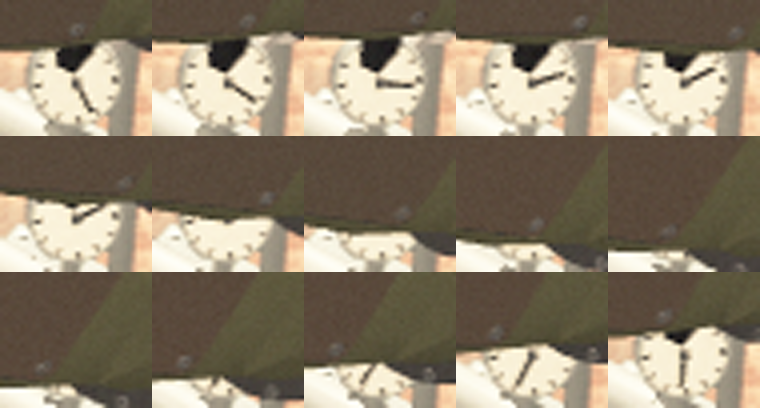

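The contact sheet shows the pointer falling from about 150° (θ=15) to about 63° (θ≈108–132). It then disappears behind the arm and reappears at about 210° (θ=300), 205° (θ=324) and 182° (θ=348). The high spot is therefore near θ≈300°, which I'll now fit.

```bash
cat > fit.py <<'E'
import numpy as np,cv2
from scipy.optimize import least_squares
c=np.array([352.5,263.4]);M=np.linalg.inv(np.array([[9.5,.6],[-.75,9.7]]))
X={'s6':(-.6,28.89),'r15':(7.4,28),'r36':(17.13,23.5),'r61':(26.1,14.17),'r84':(30.12,2.4),'r108':(28.82,-9.98),'r132':(22.7,-20.97),'r300':(-25.67,13.72),'r324':(-17.2,23.15),'r348':(-5.84,28.27)}
U,V=np.meshgrid(np.arange(640),np.arange(480));uv=np.dstack([U,V])-c
ab=uv@M.T;rad=np.hypot(*np.moveaxis(ab,2,0));ang=np.degrees(np.arctan2(ab[...,0],-ab[...,1]))%360
T=[];P=[]
for k,(x,z) in X.items():
    g=cv2.imread(f'pics/{k}.png').max(2).astype(float);ok=(rad>.3)&(rad<.78)&(ang>52)&(ang<300)
    if k=='r300': ok&=(ang>150)&(V>268)
    if k in('r324','r348'): ok&=(ang>140)&(ang<240)
    w=np.where(ok,np.clip(215-g,0,None),0)
    v=(w[...,None]*(ab/rad[...,None])).sum((0,1));a=np.degrees(np.arctan2(v[0],-v[1]))%360
    th=np.degrees(np.arctan2(x-.1,z+1.2))%360;T.append(th);P.append(np.radians(a));print(k,th.round(1),'pointer',a.round(1),P[-1].round(2),w.sum())
T=np.radians(T);P=np.array(P)
f=lambda q:q[0]+300*(q[1]*np.cos(T-q[2])+np.sqrt(.025**2-(q[1]*np.sin(T-q[2]))**2)-.025)-P
r=least_squares(f,[2.5,.0045,5.2],x_scale=[1,.001,1],loss='soft_l1',f_scale=.1)
print(r.x,np.degrees(r.x[2])%360,'res',f(r.x).round(2))
E
python3 fit.py
```

```text
s6 358.7 pointer 174.6 3.05 391.0
r15 14.0 pointer 154.5 2.7 674.0
r36 34.6 pointer 126.0 2.2 648.0
r61 59.4 pointer 99.6 1.74 566.0
r84 83.2 pointer 77.9 1.36 608.0
r108 107.0 pointer 68.1 1.19 688.0
r132 131.2 pointer 65.8 1.15 758.0
r300 300.1 pointer 216.9 3.79 127.0
r324 324.6 pointer 210.5 3.67 631.0
r348 348.6 pointer 188.7 3.29 405.0
[2.47217181e+00 4.43046490e-03 5.22282016e+00] 299.24555260144547 res [ 0.01  0.01  0.03 -0.02 -0.   -0.02  0.02  0.02 -0.02 -0.02]
```

The fit is good to about 0.03 rad: the high spot comes under the plunger at a crank angle of about 299°. I'll finish the whole turn and crank on in the same direction to 299°.

Request:
{"api": "arm_command", "payload": {
  "plan": [
    [[0,1.5,-0.2,0,0,0,0.85],[0,3.1,-0.4,0,0,0,0.85],[0,4.7,-0.5,0,0,0,0.85],[0,6.2,-0.6,0,0,0,0.85],[0,7.8,-0.5,0,0,0,0.85],[0,9.4,-0.4,0,0,0,0.85],[0,10.9,-0.2,0,0,0,0.85],[0,12.5,0.1,0,0,0,0.85],[0,14.0,0.5,0,0,0,0.85],[0,15.5,0.9,0,0,0,0.85],[0,15.5,0.9,0,0,0,0.85]]
  ]
}}

```text
time_s: 27.75
ee_pos: [0.4986, -0.1005, 0.0882]
eef_rot: [3.141, 0.0, 1.674]
force: [0.6, -0.4, 0.1]
grip_width: 0.0136
grip_force: 3.0
```

```bash
python3 rd.py 378
```

```text
t 27.75 TCP-C stand mm [ 9.73 -0.06 27.24] F stand [ 0.59 -0.49  0.06] w 13.6 g 3.0 th 19.6
t 27.85 TCP-C stand mm [ 9.64 -0.08 27.29] F stand [ 1.51 -0.71 -0.91] w 14.0 g 3.0 th 19.5
```

Request:
{"api": "arm_command", "payload": {
  "plan": [
    [[0,1.6,0.5,0,0,0,0.85],[0,3.0,1.1,0,0,0,0.85],[0,4.4,1.8,0,0,0,0.85],[0,5.8,2.6,0,0,0,0.85],[0,7.2,3.4,0,0,0,0.85],[0,8.5,4.3,0,0,0,0.85],[0,9.7,5.2,0,0,0,0.85],[0,10.9,6.2,0,0,0,0.85],[0,12.0,7.3,0,0,0,0.85],[0,13.1,8.5,0,0,0,0.85],[0,13.1,8.5,0,0,0,0.85]]
  ]
}}

```text
time_s: 28.95
ee_pos: [0.5115, -0.0992, 0.0796]
eef_rot: [3.141, 0.0, 1.674]
force: [1.8, -0.3, 0.3]
grip_width: 0.0138
grip_force: 3.0
```

```bash
python3 rd.py 408
```

```text
t 28.95 TCP-C stand mm [22.73 -0.03 18.64] F stand [ 1.72 -0.45  0.29] w 13.8 g 3.0 th 50.6
t 29.05 TCP-C stand mm [22.63 -0.03 18.71] F stand [ 2.25  0.33 -0.82] w 14.4 g 3.0 th 50.4
```

Request:
{"api": "arm_command", "payload": {
  "plan": [
    [[0,1.2,1.2,0,0,0,0.85],[0,2.3,2.4,0,0,0,0.85],[0,3.2,3.7,0,0,0,0.85],[0,4.0,5.1,0,0,0,0.85],[0,4.7,6.5,0,0,0,0.85],[0,5.4,7.9,0,0,0,0.85],[0,6.0,9.3,0,0,0,0.85],[0,6.5,10.8,0,0,0,0.85],[0,7.0,12.3,0,0,0,0.85],[0,7.4,13.8,0,0,0,0.85],[0,7.4,13.8,0,0,0,0.85]]
  ]
}}

```text
time_s: 30.15
ee_pos: [0.5185, -0.0984, 0.0656]
eef_rot: [-3.141, -0.0, 1.674]
force: [-1.3, -0.6, -1.6]
grip_width: 0.0139
grip_force: 3.0
```

```bash
python3 rd.py 438
```

```text
t 30.15 TCP-C stand mm [ 2.98e+01 -1.00e-02  4.65e+00] F stand [-1.39 -0.47 -1.65] w 13.9 g 3.0 th 81.1
t 30.25 TCP-C stand mm [29.79  0.    4.77] F stand [-2.22 -0.5  -2.85] w 13.6 g 3.0 th 80.9
```

Request:
{"api": "arm_command", "payload": {
  "plan": [
    [[0,0.1,1.5,0,0,0,0.85],[0,0.3,3.1,0,0,0,0.85],[0,0.4,4.7,0,0,0,0.85],[0,0.5,6.2,0,0,0,0.85],[0,0.5,7.8,0,0,0,0.85],[0,0.4,9.4,0,0,0,0.85],[0,0.2,10.9,0,0,0,0.85],[0,0,12.5,0,0,0,0.85],[0,-0.4,14.0,0,0,0,0.85],[0,-0.8,15.5,0,0,0,0.85],[0,-0.8,15.5,0,0,0,0.85]]
  ]
}}

```text
time_s: 31.35
ee_pos: [0.5177, -0.0985, 0.0503]
eef_rot: [-3.141, -0.0, 1.674]
force: [-2.6, -1.0, -0.7]
grip_width: 0.0136
grip_force: 3.0
```

```bash
python3 rd.py 468
```

```text
t 31.35 TCP-C stand mm [ 29.03  -0.05 -10.74] F stand [-2.72 -0.71 -0.7 ] w 13.6 g 3.0 th 110.3
t 31.45 TCP-C stand mm [ 29.03  -0.04 -10.67] F stand [-3.29 -0.28 -0.01] w 14.2 g 3.0 th 110.2
```

Request:
{"api": "arm_command", "payload": {
  "plan": [
    [[0,-0.8,1.5,0,0,0,0.85],[0,-1.5,2.9,0,0,0,0.85],[0,-2.2,4.3,0,0,0,0.85],[0,-3.0,5.7,0,0,0,0.85],[0,-3.8,7.1,0,0,0,0.85],[0,-4.7,8.4,0,0,0,0.85],[0,-5.6,9.6,0,0,0,0.85],[0,-6.6,10.8,0,0,0,0.85],[0,-7.7,12.0,0,0,0,0.85],[0,-8.8,13.1,0,0,0,0.85],[0,-8.8,13.1,0,0,0,0.85]]
  ]
}}

```text
time_s: 32.55
ee_pos: [0.5088, -0.0994, 0.0371]
eef_rot: [-3.141, -0.0, 1.674]
force: [2.2, 1.2, -3.2]
grip_width: 0.0138
grip_force: 3.0
```

```bash
python3 rd.py 498
```

```text
t 32.55 TCP-C stand mm [ 2.006e+01  1.000e-02 -2.388e+01] F stand [ 2.3   0.99 -3.16] w 13.8 g 3.0 th 140.0
t 32.65 TCP-C stand mm [ 2.012e+01  1.000e-02 -2.380e+01] F stand [ 1.28 -0.84 -3.09] w 13.7 g 3.0 th 139.8
```

Request:
{"api": "arm_command", "payload": {
  "plan": [
    [[0,-1.0,1.3,0,0,0,0.85],[0,-2.2,2.4,0,0,0,0.85],[0,-3.5,3.3,0,0,0,0.85],[0,-4.9,4.1,0,0,0,0.85],[0,-6.3,4.8,0,0,0,0.85],[0,-7.7,5.5,0,0,0,0.85],[0,-9.1,6.0,0,0,0,0.85],[0,-10.6,6.5,0,0,0,0.85],[0,-12.1,7.0,0,0,0,0.85],[0,-13.6,7.4,0,0,0,0.85],[0,-13.6,7.4,0,0,0,0.85]]
  ]
}}

```text
time_s: 33.75
ee_pos: [0.4953, -0.1008, 0.0299]
eef_rot: [-3.141, -0.0, 1.674]
force: [0.4, -1.0, 2.0]
grip_width: 0.0141
grip_force: 3.0
```

```bash
python3 rd.py 528
```

```text
t 33.75 TCP-C stand mm [  6.49  -0.04 -31.05] F stand [ 0.28 -1.02  1.97] w 14.1 g 3.0 th 168.2
t 33.85 TCP-C stand mm [  6.53  -0.05 -31.08] F stand [-0.63  0.1   2.44] w 14.0 g 3.0 th 168.1
```

Request:
{"api": "arm_command", "payload": {
  "plan": [
    [[0,-1.5,0.1,0,0,0,0.85],[0,-3.1,0.3,0,0,0,0.85],[0,-4.7,0.4,0,0,0,0.85],[0,-6.2,0.5,0,0,0,0.85],[0,-7.8,0.4,0,0,0,0.85],[0,-9.4,0.3,0,0,0,0.85],[0,-10.9,0.1,0,0,0,0.85],[0,-12.5,-0.2,0,0,0,0.85],[0,-14.0,-0.6,0,0,0,0.85],[0,-15.5,-1.0,0,0,0,0.85],[0,-15.5,-1.0,0,0,0,0.85]]
  ]
}}

```text
time_s: 34.95
ee_pos: [0.4798, -0.1024, 0.031]
eef_rot: [-3.141, -0.0, 1.674]
force: [-0.4, -1.0, -1.5]
grip_width: 0.0134
grip_force: 3.0
```

```bash
python3 rd.py 558
```

```text
t 34.95 TCP-C stand mm [-9.080e+00 -1.000e-02 -3.003e+01] F stand [-0.51 -0.97 -1.54] w 13.4 g 3.0 th -163.2
t 35.05 TCP-C stand mm [-8.980e+00 -2.000e-02 -3.007e+01] F stand [-0.77  0.85 -1.82] w 13.6 g 3.0 th -163.4
```

Request:
{"api": "arm_command", "payload": {
  "plan": [
    [[0,-1.5,-0.3,0,0,0,0.85],[0,-3.0,-0.9,0,0,0,0.85],[0,-4.4,-1.6,0,0,0,0.85],[0,-5.8,-2.4,0,0,0,0.85],[0,-7.2,-3.2,0,0,0,0.85],[0,-8.5,-4.1,0,0,0,0.85],[0,-9.8,-5.0,0,0,0,0.85],[0,-11.0,-6.0,0,0,0,0.85],[0,-12.1,-7.1,0,0,0,0.85],[0,-13.2,-8.3,0,0,0,0.85],[0,-13.2,-8.3,0,0,0,0.85]]
  ]
}}

```text
time_s: 36.15
ee_pos: [0.4669, -0.1038, 0.0394]
eef_rot: [-3.141, 0.0, 1.674]
force: [-0.9, 1.0, 0.3]
grip_width: 0.0137
grip_force: 3.0
```

```bash
python3 rd.py 588
```

```text
t 36.15 TCP-C stand mm [-22.12  -0.05 -21.56] F stand [-0.75  1.05  0.26] w 13.7 g 3.0 th -134.3
t 36.25 TCP-C stand mm [-2.206e+01 -2.000e-02 -2.169e+01] F stand [-0.25  0.03  0.8 ] w 13.6 g 3.0 th -134.5
```

Request:
{"api": "arm_command", "payload": {
  "plan": [
    [[0,-1.0,-1.2,0,0,0,0.85],[0,-2.0,-2.4,0,0,0,0.85],[0,-2.9,-3.7,0,0,0,0.85],[0,-3.8,-5.1,0,0,0,0.85],[0,-4.5,-6.5,0,0,0,0.85],[0,-5.2,-7.9,0,0,0,0.85],[0,-5.8,-9.3,0,0,0,0.85],[0,-6.3,-10.8,0,0,0,0.85],[0,-6.8,-12.3,0,0,0,0.85],[0,-7.2,-13.8,0,0,0,0.85],[0,-7.2,-13.8,0,0,0,0.85]]
  ]
}}

```text
time_s: 37.35
ee_pos: [0.4599, -0.1045, 0.0533]
eef_rot: [3.141, 0.0, 1.674]
force: [0.5, -0.3, -1.0]
grip_width: 0.0137
grip_force: 3.0
```

```bash
python3 rd.py 618
```

```text
t 37.35 TCP-C stand mm [-29.11  -0.08  -7.66] F stand [ 0.46 -0.36 -1.03] w 13.7 g 3.0 th -104.7
t 37.45 TCP-C stand mm [-29.12  -0.08  -7.8 ] F stand [ 0.89 -0.26  0.63] w 13.7 g 3.0 th -105.0
```

Request:
{"api": "arm_command", "payload": {
  "plan": [
    [[0,-0.2,-1.5,0,0,0,0.85],[0,-0.4,-3.1,0,0,0,0.85],[0,-0.5,-4.7,0,0,0,0.85],[0,-0.6,-6.2,0,0,0,0.85],[0,-0.5,-7.8,0,0,0,0.85],[0,-0.4,-9.4,0,0,0,0.85],[0,-0.2,-10.9,0,0,0,0.85],[0,0.1,-12.5,0,0,0,0.85],[0,0.5,-14.0,0,0,0,0.85],[0,0.9,-15.5,0,0,0,0.85],[0,0.9,-15.5,0,0,0,0.85]]
  ]
}}

```text
time_s: 38.55
ee_pos: [0.4609, -0.1044, 0.0688]
eef_rot: [3.141, 0.0, 1.674]
force: [-1.3, 0.2, -0.3]
grip_width: 0.0136
grip_force: 3.0
```

```bash
python3 rd.py 648
```

```text
t 38.55 TCP-C stand mm [-28.13  -0.06   7.83] F stand [-1.29  0.34 -0.34] w 13.6 g 3.0 th -74.4
t 38.65 TCP-C stand mm [-28.14  -0.06   7.76] F stand [-0.71  0.97  1.19] w 13.8 g 3.0 th -74.6
```

Request:
{"api": "arm_command", "payload": {
  "plan": [
    [[0,0.4,-1.4,0,0,0,0.85],[0,1.0,-2.9,0,0,0,0.85],[0,1.6,-4.2,0,0,0,0.85],[0,2.3,-5.6,0,0,0,0.85],[0,2.3,-5.6,0,0,0,0.85],[0,2.3,-5.6,0,0,0,0.85]]
  ]
}}

```text
time_s: 39.25
ee_pos: [0.4633, -0.1042, 0.0744]
eef_rot: [3.141, 0.0, 1.674]
force: [0.8, 0.9, -0.1]
grip_width: 0.0139
grip_force: 3.0
```

```bash
python3 rd.py 659; sed -i "s/^U,V=/X.update({'r378':(9.68,27.27),'r408':(22.68,18.68),'r438':(29.8,4.7),'r468':(29.03,-10.7),'r498':(20.1,-23.84)})\nU,V=/" fit.py; python3 fit.py
```

```text
t 39.25 TCP-C stand mm [-25.75  -0.09  13.38] F stand [ 0.93  0.77 -0.14] w 13.9 g 3.0 th -62.5
t 39.35 TCP-C stand mm [-25.75  -0.06  13.35] F stand [1.12 0.73 1.14] w 13.6 g 3.0 th -62.6
s6 358.7 pointer 174.6 3.05 391.0
r15 14.0 pointer 154.5 2.7 674.0
r36 34.6 pointer 126.0 2.2 648.0
r61 59.4 pointer 99.6 1.74 566.0
r84 83.2 pointer 77.9 1.36 608.0
r108 107.0 pointer 68.1 1.19 688.0
r132 131.2 pointer 65.8 1.15 758.0
r300 300.1 pointer 216.9 3.79 127.0
r324 324.6 pointer 210.5 3.67 631.0
r348 348.6 pointer 188.7 3.29 405.0
r378 18.6 pointer 149.3 2.61 428.0
r408 48.6 pointer 108.9 1.9 620.0
r438 78.8 pointer 81.3 1.42 594.0
r468 108.2 pointer 68.2 1.19 661.0
r498 138.5 pointer 64.6 1.13 1061.0
[2.46165690e+00 4.43635680e-03 5.23268832e+00] 299.81095613692275 res [ 0.02  0.02  0.03 -0.02 -0.01 -0.03  0.    0.01 -0.02 -0.02  0.    0.03
 -0.01 -0.04  0.06]
```

The crank is at 299.4° and the fit's maximum is at 299.5°. I'll release and rise clear.

Request:
{"api": "arm_command", "payload": {
  "plan": [
    [[0,0,0,0,0,0,0.65],[0,0,0,0,0,0,0.5],[0,0,0,0,0,0,0.3],[0,0,0,0,0,0,0.3],[0,0,-10,0,0,0,0.3],[0,0,-30,0,0,0,0.3],[0,0,-60,0,0,0,0.3],[0,0,-100,0,0,0,0.3],[0,0,-140,0,0,0,0.3],[0,0,-180,0,0,0,0.3]]
  ]
}}

```text
time_s: 40.35
ee_pos: [0.4627, -0.1041, 0.2567]
eef_rot: [3.141, 0.0, 1.674]
force: [0.3, 0.1, -0.8]
grip_width: 0.033
grip_force: 0.0
```

Request:
{"api": "arm_command", "payload": {
  "plan": [
    [[0,0,-20,0,0,0,0.3],[-40,-20,-40,0,0,0,0.3],[-80,-40,-50,0,0,0,0.3],[-120,-60,-50,0,0,0,0.3],[-120,-60,-50,0,0,0,0.3]]
  ]
}}

```text
time_s: 40.85
ee_pos: [0.414, -0.2331, 0.305]
eef_rot: [3.141, 0.001, 1.669]
force: [0.0, -0.1, 0.7]
grip_width: 0.0327
grip_force: 0.0
```

```bash
python3 rd.py end; sed -i "s/^X.update({/X.update({'rend':(-25.75,13.37),/" fit.py; python3 fit.py | grep -E 'rend|\[' ; python3 - <<'E'
import cv2,numpy as np
p=cv2.imread('pics/rend.png');q=cv2.imread('pics/qend.png')
cv2.imwrite('pics/cend.png',np.hstack([cv2.resize(p[210:340,290:420],(400,400),interpolation=2),cv2.resize(q[170:280,320:460],(400,314),interpolation=2).copy() if 0 else cv2.resize(q[150:290,320:460],(400,400),interpolation=2)]))
E
```

```text
t 40.85 TCP-C stand mm [ -88.05 -123.26  244.03] F stand [ 0.01 -0.07  0.68] w 32.7 g 0.0 th -19.8
t 40.95 TCP-C stand mm [ -86.4  -120.42  243.69] F stand [-0.19  0.72 -0.05] w 32.6 g 0.0 th -19.5
rend 299.4 pointer 217.8 3.8 510.0
[2.46343774e+00 4.44093115e-03 5.23124719e+00] 299.7283854604063 res [ 0.02  0.02  0.03 -0.02 -0.01 -0.03  0.    0.01 -0.02 -0.02 -0.01  0.
```

View pics/cend.png

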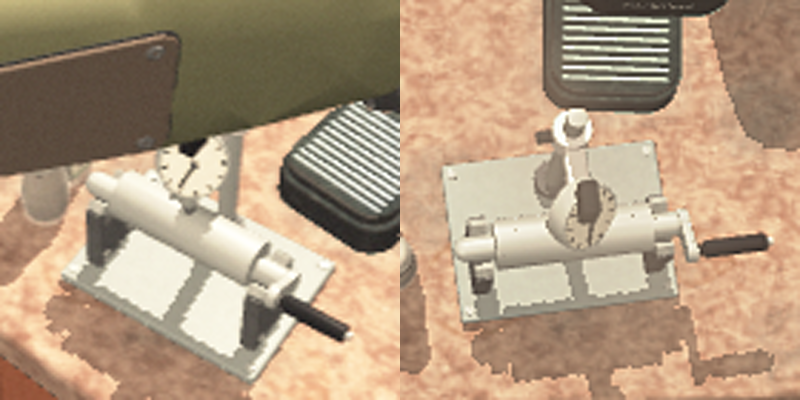

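The final view shows the pointer at about 217° (crop (187,170)), the roller seated in its V-blocks, and the crank leaning towards the robot (top crop (735,243)). One last check of the crank angle, then I hand in.

```bash
python3 - <<'E'
from h import *
p=cv2.imread('pics/qend.png');X=[]
for u in(432,436,440,444):
    col=p[226:244,u].max(1).astype(float);w=np.clip(130-col,0,None);v=226+(w*np.arange(18)).sum()/w.sum()
    X.append(S.inv().apply(ray('top',u,v,.0955)-O)[0]*1000)
x=np.mean(X);print(np.round(X,1),'crank x rel',x+1.4,'angle',360+np.degrees(np.arcsin((x+1.4)/30)))
o=ctrl.get_obs();print(o['time_s'],np.abs(o['joint_vel']).max())
print(ctrl.hand_in())
E
```

```text
[-27.4 -27.6 -27.3 -27.6] crank x rel -26.07089063052607 angle 299.65392200267377
40.95 0.04299192185520419
the job is handed in; nothing more can be done
None
```

The job is handed in: the roller made its full turn over the top towards the wall, then went on to its highest point (crank about 299.5° round from the top). It sits in its V-blocks with the high spot under the plunger and the gauge left down (pointer set to about 3.05 rad, now 3.8). The pointer never came near its end; while cranking, forces on the tool read mostly under 3 N, peaking at 4.1 N sideways. The arm hid the dial for about half the turn, so the high spot comes from a curve fitted to the readings on either side of that gap.

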